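# Set up the die warmer

### The arm

A 7-joint arm with a two-finger parallel gripper is mounted at the origin on a cart in front of the work surface, level with it; the furniture and walls round the work are solid. World frame = base frame: x ahead of the robot, y to its left, z up, the work surface at z = 0. Lengths are in mm, angles in rad, forces in N, time in s.
With the tool pointing down it reaches from about 400 to 875 mm from the base axis. Payload 4.4 kg.
Tool frame: the origin (TCP) lies midway between the tips of the shut fingers; the grasp point (between the pads) lies 19 mm behind it (ctrl.pinch_z is the distance from the TCP to the grasp point, in mm); z points along the fingers, y is the line along which they close (so a half turn about z gives the same grasp; the last joint's range is limited). The gripper opens to 85 mm and grips with 20 to 120 N. Pads are 22 mm wide; open, the fingers measure 114 mm over their backs; the gripper's body (76 mm by 85 mm) begins 54 mm behind the grasp point. The pads swing forward as they close: fully open they stand 13 mm farther back than shut.
Start: joints at [-0.066, 0.628, 0.038, 1.517, -0.027, 0.996, -0.02], TCP at [650.014, 0.027, 231.313] pointing down, gripper open.
Joint ranges: [-3.06, 3.06], [-0.37, 2.12], [-1.25, 1.32], [0.18, 2.47], [-1.1, 4.24], [0.23, 1.98], [-2.94, 2.94]. Speed limits (rad/s): [2.57, 2.57, 3.14, 3.14, 3.14, 3.14, 3.14].

### API

Orientations are given as [roll, pitch, yaw] about the fixed x, y, z axes, in that order (R = Rz(yaw) Ry(pitch) Rx(roll)).
In Python, from cell import read_state, cams, order, ctrl gives the robot as it stands.
- The arm moves only by the tool move_arm, never from a script. Its argument "targets" is text: rows parted by semicolons, each of 7 numbers parted by spaces: the gripper's target within -1 to 1 (fully open at 1, half-way at 0, shut at -1), then the shift along the tool's x, y, z in cm, then the turn, a rotation vector about the tool's x, y, z in degrees. A call has 1 to 5 rows; each row shifts and turns the commanded pose from where the row before left it, along the tool's axes as they then stand; what a row does not reach is not made up. A row lasts 1/12 s, in which the tool goes at most 41.7 mm and 7.16 degrees, less where a joint would pass 70% of its speed; a pose out of reach is approached as far as the arm can. A call with a gripper value outside its range is refused whole. The fingers move at their own pace and stop on an object; the grip force is fixed at half the most. Time passes only in rows, so rows that do not move let the fingers close. It gives the time, the measured TCP pose, the force, the opening and the grip force at its end, in the units of the state.
- read_state(): the state, without advancing time (a new reading comes with each control period).
- cams.get_image(name): name is "scene" or "side" or "wrist"; returns a dict with "color" (480x640x3 uint8, red, green, blue), "fovy" (degrees; the focal length in pixels is half the picture's height over the tangent of half this angle, whatever the lens; pixels are square), "cx", "cy" (the principal point, pixels), "k1" (the pictures are not rectified: a ray, as slopes to the right and down, at radius r is drawn at 1 + k1 r^2 times it, then the intrinsics apply), "rvec" (rotation vector, rad) and "tvec" (3), from world to camera coordinates, as OpenCV has them. Camera axes: x right, y down, z forward; pixel columns grow to the right and rows downward; lengths in mm; the calibration is good to about 2 mm. A picture is of the moment at which its call begins. There is no depth.
- order.finish_job(): hands the job in; it is judged then, once.
The state is a dict: "clock": time; "qpos": joint angles; "qd": joint speeds; "tau": joint torques, N m; "eef_pos": TCP position; "tool_rot": TCP orientation; "force": force on the tool from outside, world axes, zero at the start; "torque": the same for the moment, N m; "width": finger opening in mm; "gripper_force": force on a finger pad.
Only numpy, scipy, OpenCV 4.12 (cv2) and the standard library are available. Lean on these libraries where they do the work, as an engineer would, in place of code of your own. Each camera call takes 0.05 s, during which the arm holds its last target. There are 200 camera calls.

### The job

Get the brass die warming for stamping sweatbands: with a fingertip, push the die that lies on the warmer's steel plate straight back between the brass guides until it is fully home against the rear stop - slide it, do not pick it up - and roll the knurled thermostat wheel away from you, click by click, until it rests in the notch with the yellow mark at the white pointer. Only when both are done, switch the warmer on by pressing down the far half of the red rocker. Leave the spare die, the leather strip and the two thread spools beside it where they are.

Things in the scene. Friction and masses are not known exactly. Their poses are not given: they have to be found in the camera images.
- die_warmer: grey-green die warmer, a box 176 mm deep (x) by 200 wide (y) fixed on the bench. Origin: centre of its underside, on the bench; +x points to its back, away from the robot, +y to its left. All (x, y, z) below are in this frame, in mm. Left: bare steel plate 162 x 112, centre (0, 40), top at z = 50. Right (y -100 to -22): black-faced console, top at z = 62.
- die_stop (a point): middle of the face of the brass stop bar at the back of the plate, at the plate's level: (62, 40, 50), axes as the warmer's. The bar is 56 wide and 9 high. When home, the die's origin is 25 mm in front of this point (towards -x).
- bay_mouth (a point): middle of the die bay's mouth, at the plate's level: (6, 40, 50). Two brass guides 7 high lead from here to the stop: flared mouths about 53 mm apart at x = 6 that narrow to 40, then straight, 40 apart (y 20 to 60), from x = 27 to the stop.
- brass_die: loose brass die block, 34 (x) x 50 (y) x 10 mm, 12 with the engraved boss on top; 0.1 to 0.2 kg. Lies on the plate in front of the bay, end on: its long side (its y) runs along the warmer's x to within 0.25 rad, up to 10 mm off the bay's centre line. Origin: centre of its underside.
- wheel_top (a point): top of the thermostat wheel's black knurled rim, mid-width: (30, -70, 76), fixed, does not turn. Wheel: radius 32, axis along the warmer's y at z = 44, so the rim stands 14 mm out of the console; knurled part 18 wide (y -79 to -61), the part to touch. Left of it a white scale drum, 2 mm lower, 12 wide, with six colour marks 24 degrees apart.
- heat_wheel (a joint): wheel angle, rad; grows as the top of the rim rolls away from the robot (+x). Sprung notch every 0.419 rad (13.4 mm of rim): 0 black, 0.419 blue, 0.838 green, 1.257 yellow, 1.676 orange, 2.094 red. Starts at black, blue or green. 2.2 N along the rim (0.07 Nm) leaves a notch; past half way it snaps into the next. A tip pressed on the rim's top with 4 to 10 N and drawn along x turns it.
- pointer_tip (a point): top of the slim white pointer, 3.5 mm thick, fixed beside the scale drum: (30, -43.5, 77). The colour mark at the top of the drum, level with it in x, is the setting.
- switch_far_end (a point): middle of the far (on) half of the red rocker as it lies when on: (-39, -64, 65.5), fixed. Rocker 32 (x) x 20 (y), pivot at (-50, -64, 65.5). While off, its near half is level at z = 65.5 and its far half, with a white line, slopes up to z = 71 at its far end x = -34.
- power_switch (a joint): angle of the power rocker, rad: 0 off (near half down), 0.34 on (far half down, level). It snaps over its middle and stays; about 3 N down near the end of the far half throws it.
- spare_die: bystander: smaller brass die, 30 x 42 x 12 mm, loose on the bench behind the warmer; origin at the centre of its underside
- leather_strip: bystander: brown folded leather strip, 32 x 119 x 9 mm, loose on the pale cutting board to the right, origin at the centre of its underside
- thread_spool_1: bystander: spool of dark red thread, diameter 28, 50 mm tall, standing loose on the cutting board to the right; origin at the centre of its foot
- white_spool: bystander: spool of white thread, diameter 33, 58 mm tall, standing loose on the bench behind and to the right of the warmer; origin at the centre of its foot
Not all that is in view belongs to the job. What is shaped like the brass_die but green or pink is not meant.

How it is judged (in metres and radians):
On the way, in this order (a step that is already met when the one before it is completed fails the run):
1. the die is home against the stop and the wheel rests at yellow (x of brass_die in the frame of die_stop between -0.0275 and -0.022 m and y of brass_die in the frame of die_stop between -0.005 and 0.005 m and z of brass_die in the frame of die_stop below 0.003 m and angle between brass_die's own z axis and vertical below 0.06 rad and angle between the y axis of brass_die and the x axis of die_stop, either way round below 0.07 rad and value of joint heat_wheel between 1.1566 and 1.3566 rad), for 0.2 s.
2. then the rocker is pressed on (value of joint power_switch above 0.28 rad), for 0.2 s.
At the end, for the whole second after the job is handed in: the brass die lies flat in the bay, far end within 2.5 mm of the stop, square within 4 degrees, within 5 mm of the centre line; the wheel rests in the yellow notch (1.257 rad, within 0.1); the rocker is on (over 0.28 rad), pressed only after both were set; all at rest (all of step 1 and value of joint power_switch above 0.28 rad and linear speed of brass_die below 0.01 m/s and velocity of joint heat_wheel between -0.1 and 0.1 rad/s); the robot touches nothing.
It fails at once if the brass die is lifted more than 6 mm off the plate or tipped up (z of brass_die in the frame of die_stop above 0.006 m or angle between brass_die's own z axis and vertical above 0.3 rad).
It fails at once if the spare brass die is moved more than 20 mm or tipped (distance of spare_die from where it was at the start of the episode above 0.02 m or angle between spare_die's own z axis and vertical above 0.3 rad).
It fails at once if the leather strip is moved more than 20 mm or tipped (distance of leather_strip from where it was at the start of the episode above 0.02 m or angle between leather_strip's own z axis and vertical above 0.3 rad).
It fails at once if the red spool is moved more than 20 mm or tipped (distance of thread_spool_1 from where it was at the start of the episode above 0.02 m or angle between thread_spool_1's own z axis and vertical above 0.3 rad).
It fails at once if the white spool is moved more than 20 mm or tipped (distance of white_spool from where it was at the start of the episode above 0.02 m or angle between white_spool's own z axis and vertical above 0.3 rad).
It also fails if it takes over 48 s, if anything falls off the work surface, if the arm or the gripper's body presses on something with over 40 N, if the wrist force passes 120 N, or if a joint passes its speed limit or range.

## Working session

There is one attempt and no reset: what is moved stays moved. The work goes in short steps, Python scripts to look and compute and a tool call to move; the robot and the scene stay as the last step left them, time stands still between calls to the robot, and variables do not carry over. Pictures are saved under pics/ and viewed, at most 12 in all, crops included, and the job is handed in when it is done.

Besides the shell and the picture viewer there is one more tool, called as a command line: name --argument value ..., lists and objects as JSON in quotes. move_arm: Moves the arm, as the interface text tells. Its arguments: {"type":"object","properties":{"targets":{"type":"string"}},"required":["targets"]}

```bash
mkdir -p pics
cat > h.py <<'E'
import numpy as np,cv2
from cell import read_state,cams,order,ctrl
def K(d):
    f=240/np.tan(np.radians(d['fovy'])/2); return f
def ray(d,u,v):
    f=K(d); p=np.array([(u-d['cx'])/f,(v-d['cy'])/f]); q=p.copy()
    for _ in range(30): q=p/(1+d['k1']*(q@q))
    R=cv2.Rodrigues(np.array(d['rvec'],float))[0]; t=np.array(d['tvec'],float).ravel()
    return -R.T@t, R.T@np.array([q[0],q[1],1])
def onz(d,u,v,z):
    o,r=ray(d,u,v); return o+r*(z-o[2])/r[2]
def proj(d,P):
    R=cv2.Rodrigues(np.array(d['rvec'],float))[0]; c=R@np.array(P,float)+np.array(d['tvec'],float).ravel()
    q=c[:2]/c[2]; q=q*(1+d['k1']*(q@q)); return q*K(d)+[d['cx'],d['cy']]
def save(d,n): cv2.imwrite('pics/'+n,d['color'][:,:,::-1])
E
python3 - <<'E'
from h import *
import pickle
D={}
for n in ['scene','side','wrist']:
    d=cams.get_image(n);D[n]=d;save(d,n+'0.png');print(n,d['fovy'],d['cx'],d['cy'],d['k1'],ray(d,320,240))
pickle.dump(D,open('D0.pkl','wb'))
print(read_state())
E
```

```text
scene 43.79169628323578 315.25466452867335 244.84155644168465 -0.19566494596365785 (array([ 48.05497632, 887.05815232, 868.49906779]), array([ 0.38134121, -0.66206693, -0.64527138]))
side 50.24172437988315 318.0231280759958 232.48854468314116 -0.11871060840905256 (array([ 105.21105231, -570.37855871,  501.68130956]), array([ 0.50833942,  0.71268006, -0.48364083]))
wrist 58.11682242483703 313.7431655249627 244.0459986418759 -0.08302784433882544 (array([650.71441011,  66.65650367, 372.07831236]), array([ 0.01301731, -0.2526999 , -0.96761093]))
{'clock': 0.15, 'qpos': array([-0.06584119,  0.6291382 ,  0.03843261,  1.51811215, -0.02697838,
        0.99629136, -0.02000577]), 'qd': array([ 0.00223111, -0.00310867, -0.00039064, -0.00361143, -0.00064483,
        0.00061985,  0.00068613]), 'tau': array([ 2.19518879e-03, -5.63800478e+01,  1.22790758e+00, -1.93650573e+01,
        1.11919764e-02,  7.40401709e-03, -1.44664841e-05]), 'eef_pos': array([6.49541621e+02, 6.31008662e-02, 2.30605473e+02]), 'tool_rot': array([-3.14016109e+00,  1.51150868e-05,  1.57085688e+00]), 'force': array([-0.00694833,  0.21702039, -0.31269403]), 'torque': array([ 0.04354435, -0.05733454, -0.00027919]), 'gripper_force': 0.0, 'width': 85.28076230492135}
```

View pics/scene0.png

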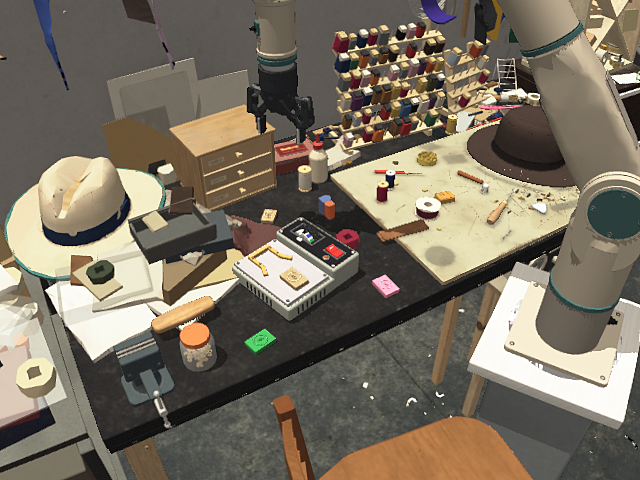

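View pics/wrist0.png

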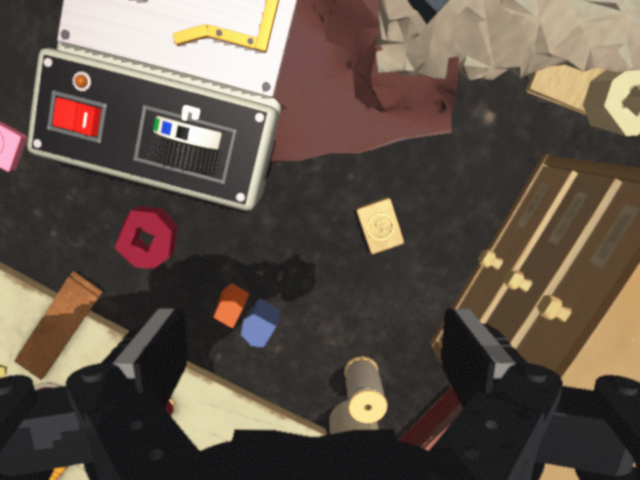

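Run:
```python
from h import *
import pickle
D=pickle.load(open('D0.pkl','rb'))
d=D['wrist']
px=[(38,52),(280,103),(254,208),(30,150)]
W=np.array([onz(d,*p,62) for p in px]);print(W.round(1))
L=np.array([(-88,-22),(88,-22),(88,-100),(-88,-100)],float)
def fit(L,W):
    a=L-L.mean(0);b=W-W.mean(0)
    th=np.arctan2((a[:,0]*b[:,1]-a[:,1]*b[:,0]).sum(),(a*b).sum());R=np.array([[np.cos(th),-np.sin(th)],[np.sin(th),np.cos(th)]])
    t=W.mean(0)-R@L.mean(0);return th,t,W-(L@R.T+t)
print(fit(L,W[:,:2]))
s=D['scene']
print('die',onz(s,293,277,62))
```

```text
[[457.3 121.6  62. ]
 [627.   83.3  62. ]
 [606.7   9.8  62. ]
 [442.2  53.9  62. ]]
(np.float64(-0.24238135869420696), array([547.9122774 , 126.35703461]), array([[ 0.06543573, -4.47548935],
       [-1.10912227, -0.57876036],
       [-2.65913214,  1.60169922],
       [ 3.70281869,  3.45255049]]))
die [514.9258507  182.79108864  62.        ]
```

move_arm --targets "1 2.7 -2.6 0 0 0 0; 1 2.7 -2.6 0 0 0 0; 1 2.7 -2.6 0 0 0 0; 1 2.6 -2.6 0 0 0 6.95; 1 0 0 0 0 0 6.95"

```text
clock: 0.57
eef_pos: [539.9, 114.1, 230.8]
tool_rot: [-3.134, -0.003, 1.331]
force: [-0.2, 0.7, -0.2]
width: 85.3
gripper_force: 0.0
```

move_arm --targets "1 0 0 0 0 0 0; 1 0 0 0 0 0 0"

```text
clock: 0.73
eef_pos: [546.3, 106.9, 231.4]
tool_rot: [3.141, 0.001, 1.332]
force: [0.7, -1.0, -0.5]
width: 85.5
gripper_force: 0.0
```

Run:
```python
from h import *
import pickle
d=cams.get_image('wrist');pickle.dump(d,open('D1.pkl','wb'))
cv2.imwrite('pics/w1.png',cv2.resize(d['color'][:,:,::-1],(800,600),interpolation=cv2.INTER_CUBIC))
s=read_state();print(s['clock'],s['eef_pos'],s['tool_rot'])
```

```text
0.7833 [546.66801778 106.23176322 231.35990765] [3.14065514e+00 6.24893561e-04 1.33045763e+00]
```

View pics/w1.png

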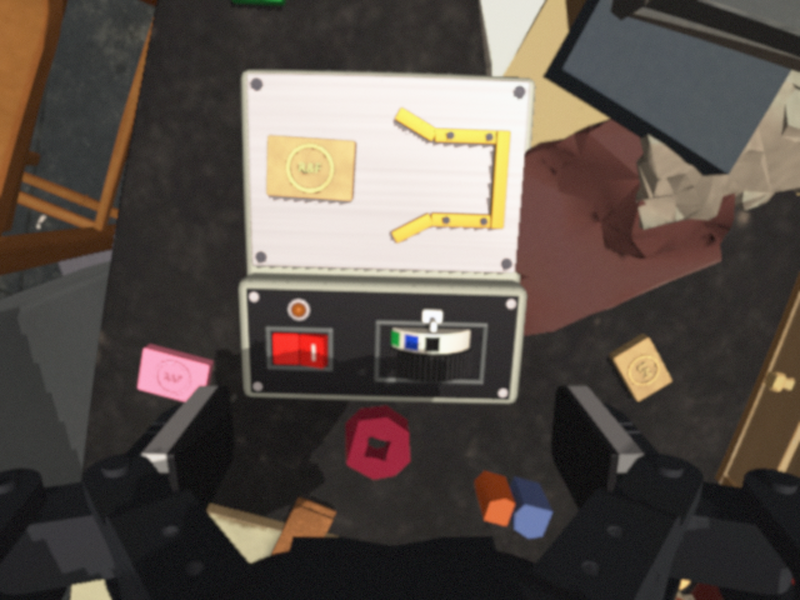

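Run:
```python
from h import *
import pickle
d=pickle.load(open('D1.pkl','rb'))
print('cam',ray(d,320,240)[0])
hsv=cv2.cvtColor(d['color'],cv2.COLOR_RGB2HSV)
m=cv2.inRange(hsv,(12,70,90),(35,255,255));m[:50]=0;m[240:]=0;m[:,:200]=0;m[:,415:]=0
for c in cv2.findContours(m,0,2)[0]:
    if cv2.contourArea(c)<100: continue
    r=cv2.minAreaRect(c);print(r,cv2.approxPolyDP(c,2,True)[:,0].tolist())
r=cv2.inRange(hsv,(0,170,120),(6,255,255))|cv2.inRange(hsv,(174,170,120),(180,255,255));r[:250]=0;r[300:]=0;r[:,:200]=0;r[:,280:]=0
ys,xs=np.nonzero(r);print('red',xs.min(),xs.max(),ys.min(),ys.max())
# console grey rim: corners from picture
px=np.array([(242,284),(527,292),(518,400),(243,394)])*.8
W=np.array([onz(d,*p,62) for p in px])[:,:2];print(W.round(1))
px=np.array([(244,72),(533,80)])*.8
print([onz(d,*p,50).round(1) for p in px])
print('pointer',onz(d,432*.8,314*.8,77),'rocker',onz(d,300*.8,349*.8,65.5))
cv2.imwrite('pics/c1.png',cv2.resize(d['color'][50:330,185:435,::-1],None,fx=2.1,fy=2.1,interpolation=cv2.INTER_CUBIC))
```

```text
cam [562.82358097 171.75787213 372.98690753]
((247.8783416748047, 134.32522583007812), (70.7096939086914, 48.42583465576172), 3.814074993133545) [[215, 109], [215, 156], [281, 159], [283, 113]]
((360.37994384765625, 140.84934997558594), (91.83162689208984, 107.13871002197266), 1.8676787614822388) [[321, 86], [316, 96], [342, 112], [394, 115], [395, 131], [391, 171], [339, 171], [314, 184], [316, 193], [346, 180], [401, 182], [407, 105], [350, 103]]
red 218 261 266 293
[[459.5 123.3]
 [623.2  78.4]
 [605.7  10.3]
 [438.1  55.4]]
[array([493.2, 239.1,  50. ]), array([651.4, 196.1,  50. ])]
pointer [564.95572049  82.99835046  77.        ] rocker [482.66752982  76.91532003  65.5       ]
```

View pics/c1.png

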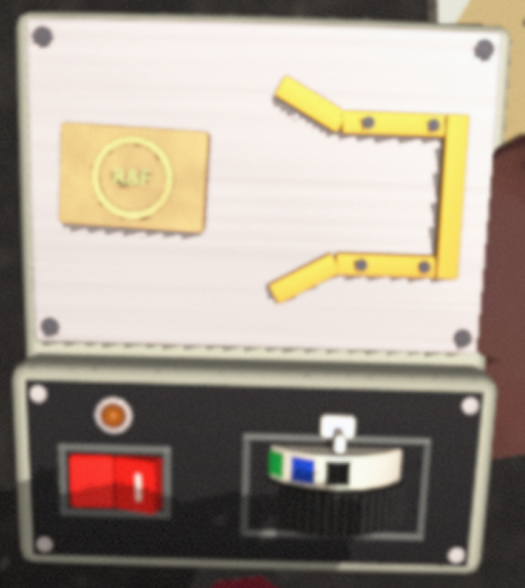

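```bash
cat > fit.py <<'E'
from h import *
import pickle
from scipy.optimize import least_squares
d=pickle.load(open('D1.pkl','rb'))
P=[((447,116),(62,68,59)),((437,278),(62,12,59)),((342,133),(27,60,57)),((338,254),(27,20,57)),((275,98),(6,66.5,57)),((268,290),(6,13.5,57)),
((67,453),(-66,-54,65.5)),((68,508),(-66,-74,65.5)),((113,485),(-50,-64,65.5)),((18,366),(-88,-22,62)),((494,380),(88,-22,62)),((478,570),(88,-100,62)),((22,558),(-88,-100,62))]
W=np.array([onz(d,u/2.1+185,v/2.1+50,l[2])[:2] for (u,v),l in P]);L=np.array([l[:2] for _,l in P],float)
def T(p,L): c,s=np.cos(p[2]),np.sin(p[2]); return L@np.array([[c,s],[-s,c]])+p[:2]
r=least_squares(lambda p:(T(p,L)-W).ravel(),[548,126,-.24],loss='soft_l1')
p=r.x;print(p)
c,s=np.cos(p[2]),np.sin(p[2]);inv=lambda w:(np.array(w)[...,:2]-p[:2])@np.array([[c,-s],[s,c]])
print((inv(W)-L).round(1).tolist())
q=[(61,122),(209,131),(204,233),(59,226)]
q=np.array([onz(d,u/2.1+185,v/2.1+50,60)[:2] for u,v in q]);l=inv(q);print('die local',l.round(1),l.mean(0))
e=l[1]-l[0]+l[2]-l[3];print('ang',np.arctan2(e[1],e[0]))
np.save('pose.npy',p)
for n,g in dict(die=(-43,40),wheel=(30,-70),switch=(-39,-64),stop=(62,40)).items(): print(n,T(p,np.array(g,float)))
E
python3 fit.py
```

```text
[ 5.46569797e+02  1.24941176e+02 -2.69974518e-01]
[[-0.0, -1.3], [0.5, 0.5], [0.3, -0.0], [0.9, -0.6], [-1.6, 4.1], [-1.9, -7.4], [-0.0, 0.8], [-0.3, -0.2], [0.3, -0.8], [4.6, -0.6], [-3.0, -0.5], [-1.7, 4.1], [2.8, 3.6]]
die local [[-66.6  60.9]
 [-17.2  59.1]
 [-18.4  25.4]
 [-68.   26.4]] [-42.55250329  42.94032566]
ang -0.028424283205492944
die [515.79563124 174.96067895]
wheel [556.81364632  49.47553067]
switch [491.91322677  73.66097136]
stop [616.99228901 146.95645683]
```

move_arm --targets "-1 1.5 -2.7 1 0 0 1.7; -1 1.5 -2.7 1 0 0 0; -1 1.5 -2.7 1 0 0 0; -1 1.45 -2.8 1 0 0 0; -1 0 0 3 0 0 0"

```text
clock: 1.2
eef_pos: [454.8, 198.1, 163.0]
tool_rot: [3.141, -0.006, 1.307]
force: [0.6, 0.1, -0.1]
width: 25.5
gripper_force: 0.0
```

move_arm --targets "-1 0 0 3.5 0 0 0; -1 0 0 3.0 0 0 0; -1 0 0 1 0 0 0; -1 0 0 0 0 0 0; -1 0 0 0 0 0 0"

```text
clock: 1.62
eef_pos: [457.3, 192.3, 86.5]
tool_rot: [3.142, 0.0, 1.298]
force: [-0.8, 0.3, 0.1]
width: 0.2
gripper_force: 0.0
```

```bash
cat >> h.py <<'E'
try:
    p=np.load('pose.npy')
except Exception: p=None
def loc(w):
    c,s=np.cos(p[2]),np.sin(p[2]); return (np.array(w)[...,:2]-p[:2])@np.array([[c,-s],[s,c]])
E
python3 - <<'E'
from h import *
s=read_state();print(s['clock'],s['eef_pos'],s['tool_rot'],loc(s['eef_pos']),s['width'],s['force'])
E
```

```text
1.6167 [457.3231426  192.28789267  86.47238729] [3.14151254e+00 2.40167478e-04 1.29769660e+00] [-103.97576727   41.10456721] 0.18975197753374518 [-0.80035191  0.314473    0.122933  ]
```

move_arm --targets "-1 0 0 1.5 0 0 0; -1 0 0 1.6 0 0 0; -1 0 0 0 0 0 0; -1 0 0.5 0 0 0 0; -1 0 0.5 0 0 0 0"

```text
clock: 2.03
eef_pos: [467.5, 190.5, 56.9]
tool_rot: [3.14, -0.002, 1.299]
force: [-0.1, 0.3, 0.3]
width: -0.1
gripper_force: 0.0
```

move_arm --targets "-1 0 0.5 0 0 0 0; -1 0 0.5 0 0 0 0; -1 0 0.5 0 0 0 0; -1 0 0.5 0 0 0 0; -1 0 0 0 0 0 0"

```text
clock: 2.45
eef_pos: [486.8, 184.5, 55.6]
tool_rot: [3.14, -0.001, 1.297]
force: [-0.3, -0.4, -0.2]
width: -0.1
gripper_force: 0.0
```

Run:
```python
from h import *
s=read_state();print(s['clock'],s['eef_pos'],loc(s['eef_pos']),s['force'])
d=cams.get_image('side');u=proj(d,[540,150,60]).astype(int);print(u)
c=d['color'][max(0,u[1]-100):u[1]+100,max(0,u[0]-130):u[0]+130,::-1]
cv2.imwrite('pics/s2.png',cv2.resize(c,None,fx=3,fy=3,interpolation=cv2.INTER_CUBIC))
```

```text
2.45 [486.76598352 184.49672401  55.58508935] [-73.52145571  41.44822082] [-0.28876798 -0.35626462 -0.17444449]
[285 229]
```

View pics/s2.png

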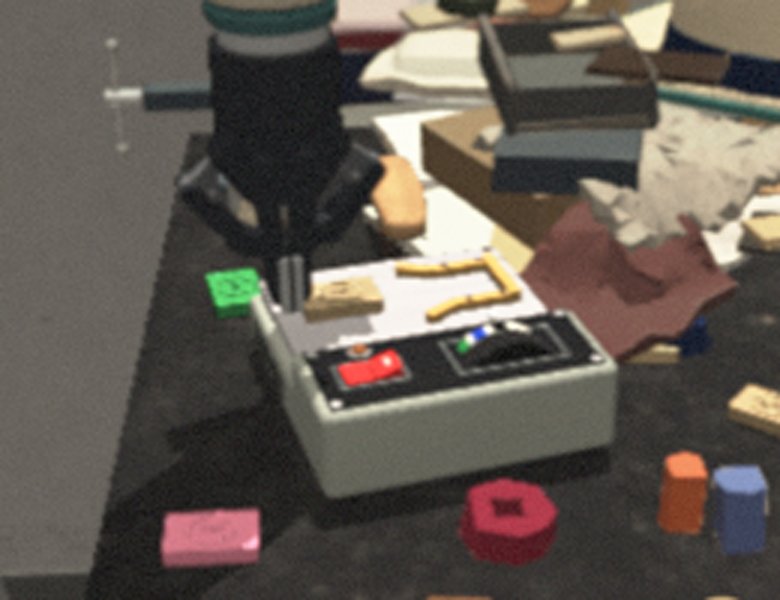

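move_arm --targets "-1 0 0.6 0 0 0 0; -1 0 0.6 0 0 0 0; -1 0 0.6 0 0 0 0; -1 0 0.6 0 0 0 0; -1 0 0.6 0 0 0 0"

```text
clock: 2.92
eef_pos: [514.8, 176.6, 55.2]
tool_rot: [-3.142, 0.0, 1.298]
force: [-0.2, -0.2, 0.5]
width: 0.1
gripper_force: 0.3
```

move_arm --targets "-1 0 0.5 0 0 0 0; -1 0 0.5 0 0 0 0; -1 0 0.5 0 0 0 0; -1 0 0.5 0 0 0 0; -1 0 0 0 0 0 0"

```text
clock: 3.33
eef_pos: [535.0, 171.0, 55.4]
tool_rot: [3.14, -0.0, 1.298]
force: [-0.1, -0.1, -0.6]
width: -0.3
gripper_force: 0.0
```

Run:
```python
from h import *
s=read_state();print(s['clock'],s['eef_pos'],loc(s['eef_pos']),s['force'])
d=cams.get_image('wrist')
cv2.imwrite('pics/w3.png',d['color'][:,:,::-1])
```

```text
3.3333 [534.98631265 170.9799213   55.39386316] [-23.4427539   41.28172129] [-0.0847163  -0.05115366 -0.56982114]
```

View pics/w3.png

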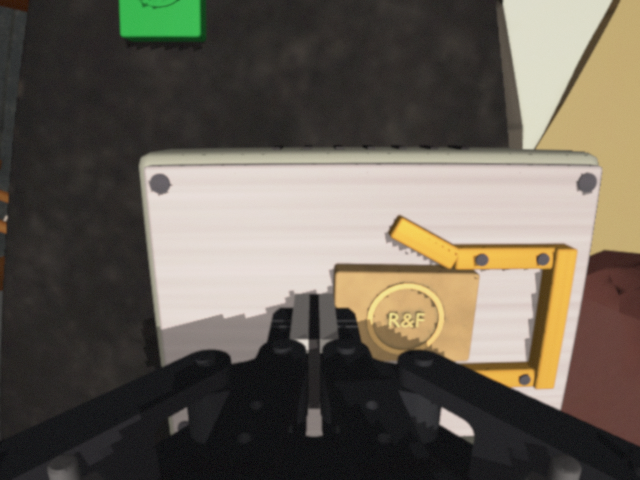

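move_arm --targets "-1 -0.05 0.5 0 0 0 0; -1 -0.05 0.5 0 0 0 0; -1 -0.05 0.5 0 0 0 0; -1 0 0.4 0 0 0 0; -1 0 0 0 0 0 0"

```text
clock: 3.8
eef_pos: [552.9, 164.4, 55.4]
tool_rot: [3.14, -0.0, 1.298]
force: [0.4, 1.0, 0.3]
width: 0.2
gripper_force: 0.0
```

move_arm --targets "-1 0 0.2 0 0 0 0; -1 0 0.2 0 0 0 0; -1 0 0.2 0 0 0 0; -1 0 0 0 0 0 0"

```text
clock: 4.13
eef_pos: [557.6, 163.2, 55.3]
tool_rot: [3.141, -0.0, 1.298]
force: [-0.4, -0.1, -1.6]
width: 0.0
gripper_force: 0.0
```

move_arm --targets "-1 0 0.2 0 0 0 0; -1 0 0.1 0 0 0 0; -1 0 0 0 0 0 0"

```text
clock: 4.38
eef_pos: [560.4, 162.4, 55.3]
tool_rot: [3.141, -0.0, 1.298]
force: [0.1, -0.3, 0.0]
width: 0.3
gripper_force: 0.0
```

Run:
```python
from h import *
s=read_state();print(s['clock'],s['eef_pos'],loc(s['eef_pos']),s['force'])
d=cams.get_image('wrist')
cv2.imwrite('pics/w4.png',cv2.resize(d['color'][180:400,240:560,::-1],None,fx=2.5,fy=2.5))
```

```text
4.3833 [560.37458022 162.39163095  55.31502928] [ 3.31644815 39.77574419] [ 0.11045911 -0.31546123  0.01130737]
```

View pics/w4.png

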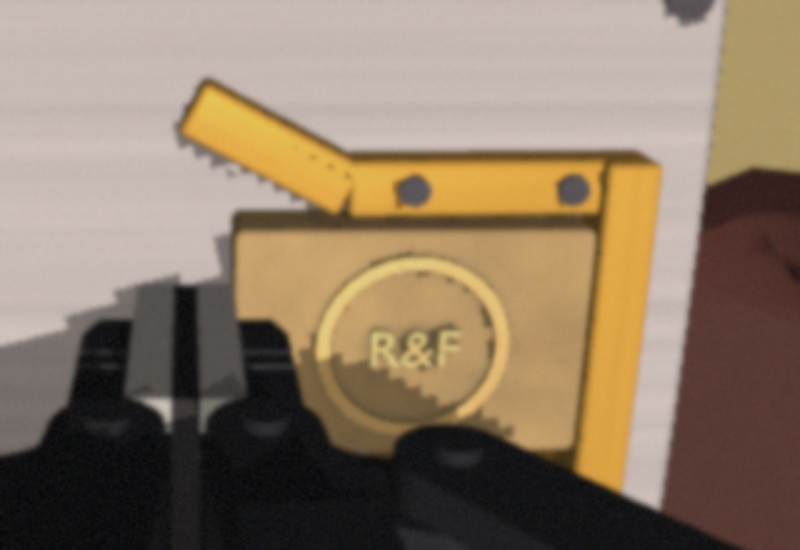

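move_arm --targets "-1 0 0.1 0 0 0 0; -1 0 0.1 0 0 0 0; -1 0 0 0 0 0 0"

```text
clock: 4.68
eef_pos: [561.3, 162.1, 55.3]
tool_rot: [-3.14, 0.0, 1.299]
force: [-2.2, -0.1, 2.2]
width: -0.1
gripper_force: 1.2
```

move_arm --targets "-1 0 0.1 0 0 0 0; -1 0 0.1 0 0 0 0; -1 0 0 0 0 0 0"

```text
clock: 4.93
eef_pos: [561.3, 162.1, 55.1]
tool_rot: [-3.137, 0.001, 1.299]
force: [-6.3, 2.0, 4.6]
width: -0.3
gripper_force: 3.3
```

move_arm --targets "-1 0 -0.8 0 0 0 0; -1 0 -0.8 0 0 0 0; -1 0 0 -2.0 0 0 0; -1 0 0 -2.5 0 0 0; -1 -2.5 0.6 0 0 0 0"

```text
clock: 5.35
eef_pos: [550.5, 147.2, 104.1]
tool_rot: [3.135, -0.009, 1.306]
force: [1.0, 0.8, 1.0]
width: 0.4
gripper_force: 0.0
```

move_arm --targets "-1 -3 0.6 0 0 0 0; -1 -3 0.6 0 0 0 0; -1 -2.5 0.7 0 0 0 0; -1 0 0 0 0 0 0; -1 0 0 0 0 0 0"

```text
clock: 5.77
eef_pos: [543.2, 50.9, 100.6]
tool_rot: [3.14, 0.001, 1.295]
force: [-0.6, 1.1, -0.2]
width: -0.0
gripper_force: 0.0
```

Run:
```python
from h import *
s=read_state();print(s['clock'],s['eef_pos'],loc(s['eef_pos']),s['force'],s['tool_rot'])
```

```text
5.7667 [543.2312763   50.90693223 100.55715089] [ 16.52785011 -72.2429586 ] [-0.6176408   1.1441377  -0.15726172] [3.14006629e+00 5.19000344e-04 1.29459713e+00]
```

move_arm --targets "-1 0 0.65 1.0 0 0 0; -1 0 0 1.2 0 0 0; -1 0 0 0.1 0 0 0; -1 0 0 0.1 0 0 0; -1 0 0 0 0 0 0"

```text
clock: 6.18
eef_pos: [550.0, 52.9, 76.1]
tool_rot: [3.141, -0.001, 1.3]
force: [-0.7, 0.4, -0.6]
width: 0.1
gripper_force: 0.1
```

move_arm --targets "-1 0 0 0.1 0 0 0; -1 0 0 0 0 0 0"

```text
clock: 6.35
eef_pos: [550.1, 52.7, 76.0]
tool_rot: [3.14, -0.002, 1.3]
force: [0.2, 1.9, 6.3]
width: 0.2
gripper_force: 2.7
```

move_arm --targets "-1 0 0.35 0 0 0 0; -1 0 0.35 0 0 0 0; -1 0 0.35 0 0 0 0; -1 0 0.35 0 0 0 0; -1 0 0 0 0 0 0"

```text
clock: 6.77
eef_pos: [563.6, 48.9, 75.9]
tool_rot: [3.14, -0.002, 1.3]
force: [-0.7, 1.7, 6.2]
width: 0.1
gripper_force: 3.3
```

move_arm --targets "-1 0 0 -0.8 0 0 0; -1 0 0 0 0 0 0"

```text
clock: 6.93
eef_pos: [562.8, 47.9, 84.2]
tool_rot: [3.141, -0.0, 1.299]
force: [0.2, -0.0, -0.3]
width: 0.2
gripper_force: 0.0
```

```bash
cat > look.py <<'E'
from h import *
import sys
s=read_state();print(s['clock'],s['eef_pos'],loc(s['eef_pos']),s['force'])
d=cams.get_image(sys.argv[1])
def L2W(x,y,z): c,q=np.cos(p[2]),np.sin(p[2]); return [p[0]+c*x-q*y,p[1]+q*x+c*y,z]
# sample drum surface (radius 30, axis z 44, y -55) by angle from the top
hsv=cv2.cvtColor(d['color'],cv2.COLOR_RGB2HSV)
for yy in (-53,-55,-57):
  print(yy,[(int(a),*map(int,hsv[int(round(v)),int(round(u))])) for a in range(-60,64,8) for u,v in [proj(d,L2W(30+30*np.sin(np.radians(a)),yy,44+30*np.cos(np.radians(a))))]])
E
cat > crop.py <<'E'
from h import *
import sys
d=cams.get_image(sys.argv[1]);c,q=np.cos(p[2]),np.sin(p[2]);x,y=30,-60
u=proj(d,[p[0]+c*x-q*y,p[1]+q*x+c*y,72]).astype(int);print(u,read_state()['eef_pos'],read_state()['force'])
h=d['color'][max(0,u[1]-45):u[1]+45,max(0,u[0]-60):u[0]+60,::-1]
cv2.imwrite('pics/'+sys.argv[2],cv2.resize(h,None,fx=6,fy=6,interpolation=cv2.INTER_CUBIC))
E
python3 crop.py side c5.png
```

```text
[322 240] [562.68915278  47.806015    83.78757245] [ 0.35367834 -0.47664931  0.50500064]
```

View pics/c5.png

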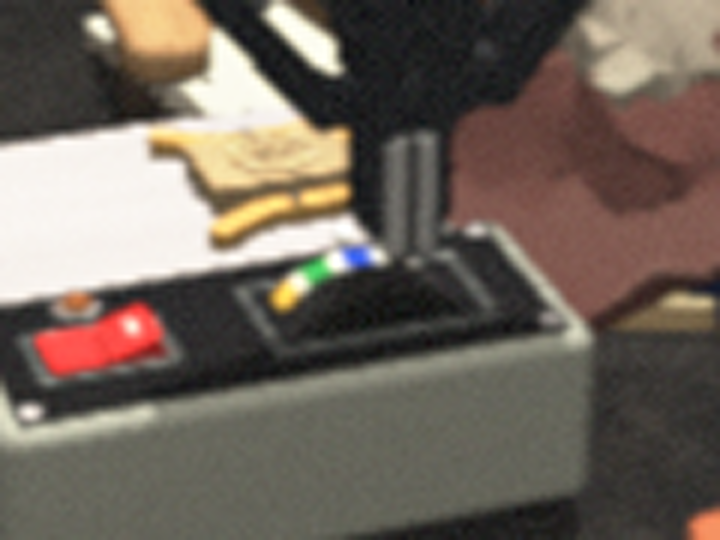

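move_arm --targets "-1 0 -1.4 0 0 0 0; -1 0 0 0 0 0 0; -1 0 0 0.6 0 0 0; -1 0 0 0.2 0 0 0; -1 0 0 0 0 0 0"

```text
clock: 7.4
eef_pos: [549.9, 51.2, 75.9]
tool_rot: [3.141, -0.0, 1.298]
force: [-2.6, -0.6, 9.9]
width: -0.3
gripper_force: 4.5
```

move_arm --targets "-1 0 0.35 0 0 0 0; -1 0 0.35 0 0 0 0; -1 0 0.35 0 0 0 0; -1 0 0.35 0 0 0 0; -1 0 0 0 0 0 0"

```text
clock: 7.82
eef_pos: [563.7, 47.4, 75.8]
tool_rot: [3.141, -0.0, 1.298]
force: [-0.7, -0.0, 8.7]
width: 0.4
gripper_force: 4.2
```

move_arm --targets "-1 0 0 -0.8 0 0 0; -1 0 0 0 0 0 0; -1 0 -1.4 0 0 0 0; -1 0 0 0 0 0 0; -1 0 0 0 0 0 0"

```text
clock: 8.23
eef_pos: [548.9, 51.4, 83.1]
tool_rot: [-3.141, 0.0, 1.299]
force: [0.2, -0.3, 0.1]
width: -0.5
gripper_force: 0.0
```

```bash
cat > marks.py <<'E'
from h import *
d=cams.get_image('side');hsv=cv2.cvtColor(d['color'],cv2.COLOR_RGB2HSV)
s=read_state();print(s['clock'],s['eef_pos'],loc(s['eef_pos']),s['force'])
for n,a,b in [('yellow',18,32),('green',50,75),('blue',105,125),('orange',8,16)]:
    m=cv2.inRange(hsv,(a,110,110),(b,255,255));w=np.zeros_like(m);w[233:250,300:345]=m[233:250,300:345]
    ys,xs=np.nonzero(w)
    if len(xs)>2: print(n,len(xs),xs.mean().round(1),ys.mean().round(1))
E
python3 marks.py
```

```text
8.2833 [549.66726048  51.25597499  83.23458664] [ 22.63761599 -70.19003773] [-0.17596606 -0.24405139 -0.65740834]
yellow 31 311.9 238.3
blue 11 327.5 237.4
orange 18 308.8 244.1
```

move_arm --targets "-1 0 0 0.5 0 0 0; -1 0 0 0.2 0 0 0; -1 0 0 0 0 0 0; -1 0 0 0 0 0 0"

```text
clock: 8.62
eef_pos: [549.9, 51.1, 76.1]
tool_rot: [3.141, -0.0, 1.298]
force: [1.2, -0.3, 1.4]
width: -0.3
gripper_force: 0.4
```

move_arm --targets "-1 0 0.35 0 0 0 0; -1 0 0.35 0 0 0 0; -1 0 0.35 0 0 0 0; -1 0 0.35 0 0 0 0; -1 0 0 0 0 0 0"

```text
clock: 9.03
eef_pos: [564.7, 46.9, 76.4]
tool_rot: [3.139, -0.001, 1.298]
force: [-0.6, 0.2, -0.0]
width: 0.2
gripper_force: 0.0
```

move_arm --targets "-1 0 0 -1.0 0 0 0; -1 0 0 -3 0 0 0; -1 0 -3.5 -3 0 0 0; -1 0 -3.5 -2 0 0 0; -1 0 0 0 0 0 0"

```text
clock: 9.45
eef_pos: [493.8, 67.4, 166.8]
tool_rot: [-3.14, -0.001, 1.301]
force: [-1.0, 0.2, -0.4]
width: 0.3
gripper_force: 0.0
```

```bash
python3 marks.py
python3 - <<'E'
from h import *
d=cams.get_image('side');e=cams.get_image('wrist')
a=cv2.resize(d['color'][190:290,250:380,::-1],(390,300),interpolation=cv2.INTER_CUBIC)
b=cv2.resize(e['color'][:,:,::-1],(400,300),interpolation=cv2.INTER_AREA)
cv2.imwrite('pics/c6.png',np.hstack([a,b]))
E
```

```text
9.5 [496.87476529  66.61778447 165.93518777] [-32.33971347 -69.46478997] [1.18485467 0.14216106 0.20499072]
yellow 26 310.6 238.2
green 6 321.0 237.5
blue 8 327.6 237.1
orange 16 308.7 244.1
```

View pics/c6.png

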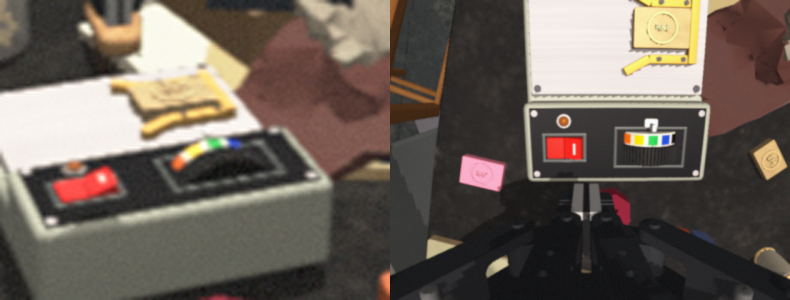

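move_arm --targets "-1 0 2.75 1.5 0 0 0; -1 0 2.75 1.5 0 0 0; -1 0 0 3 0 0 0; -1 0 0 2.5 0 0 0; -1 0 0 0 0 0 0"

```text
clock: 10.02
eef_pos: [554.4, 49.6, 76.9]
tool_rot: [3.139, -0.0, 1.297]
force: [0.1, 0.3, 0.1]
width: 0.0
gripper_force: 0.0
```

move_arm --targets "-1 0 0 0.4 0 0 0; -1 0 0 0.1 0 0 0; -1 0 0 0.1 0 0 0; -1 0 0 0 0 0 0"

```text
clock: 10.35
eef_pos: [555.6, 49.4, 75.6]
tool_rot: [3.135, -0.002, 1.297]
force: [-3.2, -1.7, 30.8]
width: 0.1
gripper_force: 14.9
```

move_arm --targets "-1 0 0 -0.7 0 0 0; -1 0 -0.6 0 0 0 0; -1 0 0 0.2 0 0 0; -1 0 0 0.1 0 0 0; -1 0 0 0 0 0 0"

```text
clock: 10.77
eef_pos: [545.1, 52.2, 75.6]
tool_rot: [-3.14, 0.001, 1.299]
force: [-1.3, -0.9, 3.5]
width: 0.1
gripper_force: 1.9
```

move_arm --targets "-1 0 0.5 -0.7 0 0 0; -1 0 0 0 0 0 0; -1 0 0 0 0 0 0"

```text
clock: 11.02
eef_pos: [551.3, 50.7, 83.4]
tool_rot: [3.141, -0.0, 1.298]
force: [-0.1, -0.6, -0.5]
width: -0.1
gripper_force: 0.0
```

```bash
python3 marks.py
```

```text
11.0667 [550.81631616  50.7987547   83.25066558] [ 23.86699402 -70.32423539] [-0.0028077   0.07701649 -0.15404042]
yellow 22 311.5 238.8
blue 5 328.2 237.6
orange 17 308.8 243.9
```

move_arm --targets "-1 0 0 0.6 0 0 0; -1 0 0 0.15 0 0 0; -1 0 0 0 0 0 0; -1 0 0 0 0 0 0"

```text
clock: 11.4
eef_pos: [550.7, 50.9, 76.0]
tool_rot: [3.141, -0.0, 1.298]
force: [-0.4, 1.1, 4.3]
width: 0.1
gripper_force: 2.4
```

move_arm --targets "-1 0 0 0.05 0 0 0; -1 0 0 0 0 0 0"

```text
clock: 11.57
eef_pos: [550.9, 50.9, 75.9]
tool_rot: [3.141, -0.0, 1.298]
force: [-0.6, 0.8, 7.7]
width: 0.1
gripper_force: 4.1
```

move_arm --targets "-1 0 0.35 0 0 0 0; -1 0 0.35 0 0 0 0; -1 0 0.35 0 0 0 0; -1 0 0.3 0 0 0 0; -1 0 0 0 0 0 0"

```text
clock: 11.98
eef_pos: [564.1, 47.3, 75.8]
tool_rot: [3.141, -0.0, 1.298]
force: [-0.3, -0.9, 8.5]
width: 0.2
gripper_force: 3.7
```

move_arm --targets "-1 0 0 -1.0 0 0 0; -1 0 0 -3 0 0 0; -1 0 -3.5 -3 0 0 0; -1 0 -3.5 -2 0 0 0; -1 0 0 0 0 0 0"

```text
clock: 12.4
eef_pos: [493.9, 67.2, 165.3]
tool_rot: [-3.138, -0.001, 1.301]
force: [-1.3, 0.6, -0.1]
width: 0.0
gripper_force: 0.0
```

```bash
python3 marks.py
python3 - <<'E'
from h import *
e=cams.get_image('wrist')
cv2.imwrite('pics/c7.png',cv2.resize(e['color'][0:300,190:530,::-1],(680,600),interpolation=cv2.INTER_CUBIC))
E
```

```text
12.45 [496.96581691  66.46069312 164.39691945] [-32.2100626  -69.59190701] [ 1.14968019 -0.04240023 -0.67215856]
yellow 21 316.3 236.5
green 5 327.4 237.2
orange 19 313.9 239.8
```

View pics/c7.png

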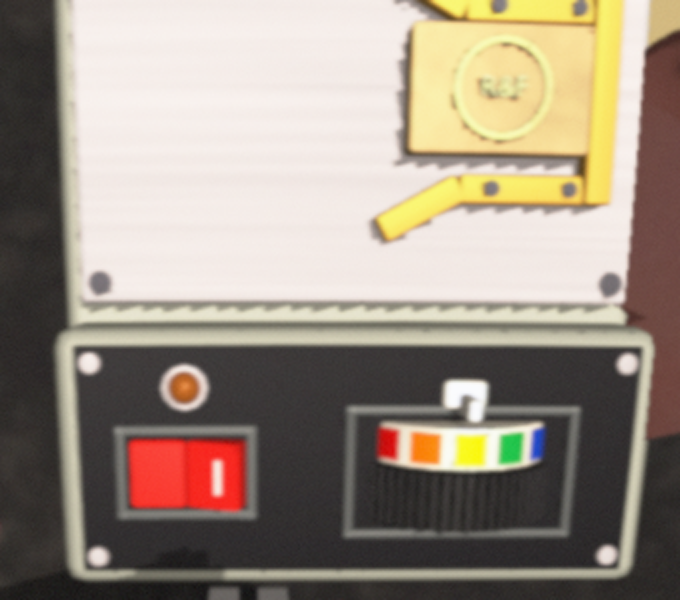

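move_arm --targets "-1 0.55 -0.4 3 0 0 0; -1 0 0 3 0 0 0; -1 0 0 2.2 0 0 0; -1 0 0 0 0 0 0; -1 0 0 0 0 0 0"

```text
clock: 12.92
eef_pos: [496.6, 71.0, 79.2]
tool_rot: [-3.139, 0.002, 1.298]
force: [0.5, -0.1, -0.3]
width: 0.1
gripper_force: 0.0
```

```bash
python3 marks.py
```

```text
12.9667 [497.55498583  71.19123337  80.35840607] [-32.90390236 -64.87558245] [-0.56237177 -0.7392408   0.40834457]
yellow 20 316.1 236.5
green 5 327.4 237.2
orange 19 314.0 239.8
```

Shift 4 mm back and press.

move_arm --targets "-1 0 -0.4 0 0 0 0; -1 0 0 0.5 0 0 0; -1 0 0 0.4 0 0 0; -1 0 0 0.3 0 0 0; -1 0 0 0 0 0 0"

```text
clock: 13.38
eef_pos: [493.4, 72.7, 68.5]
tool_rot: [3.141, -0.0, 1.298]
force: [0.2, -0.2, 0.6]
width: 0.1
gripper_force: 0.0
```

move_arm --targets "-1 0 0 0.25 0 0 0; -1 0 0 0.1 0 0 0; -1 0 0 0 0 0 0; -1 0 0 0 0 0 0"

```text
clock: 13.72
eef_pos: [493.2, 72.7, 65.5]
tool_rot: [3.141, -0.0, 1.299]
force: [-0.4, 0.6, 6.1]
width: -0.3
gripper_force: 3.1
```

Tip at z 65.5 with 6 N: the rocker is level. Lift off and check.

move_arm --targets "-1 0 0 -2 0 0 0; -1 0 0 -3 0 0 0; -1 0 0 -3 0 0 0; -1 0 0 -2 0 0 0; -1 0 0 0 0 0 0"

```text
clock: 14.13
eef_pos: [495.6, 73.1, 168.7]
tool_rot: [3.135, -0.003, 1.298]
force: [0.9, -0.8, -0.3]
width: -0.0
gripper_force: 0.0
```

move_arm --targets "-1 0 0 0 0 0 0; -1 0 0 0 0 0 0; -1 0 0 0 0 0 0"

```text
clock: 14.38
eef_pos: [492.2, 72.6, 163.9]
tool_rot: [-3.139, 0.001, 1.299]
force: [0.6, -0.2, -0.8]
width: -0.3
gripper_force: 0.0
```

```bash
python3 marks.py
python3 - <<'E'
from h import *
d=cams.get_image('side');e=cams.get_image('wrist')
a=cv2.resize(d['color'][200:280,260:360,::-1],(400,320),interpolation=cv2.INTER_CUBIC)
b=cv2.resize(e['color'][0:320,200:600,::-1],(400,320),interpolation=cv2.INTER_AREA)
cv2.imwrite('pics/c8.png',np.hstack([a,b]))
E
```

```text
14.4333 [492.19044784  72.53554211 163.86147994] [-38.43266079 -65.01072684] [-0.25037585 -0.05681821 -0.18093185]
yellow 20 316.9 236.7
green 5 327.4 237.2
orange 20 314.1 239.8
```

View pics/c8.png

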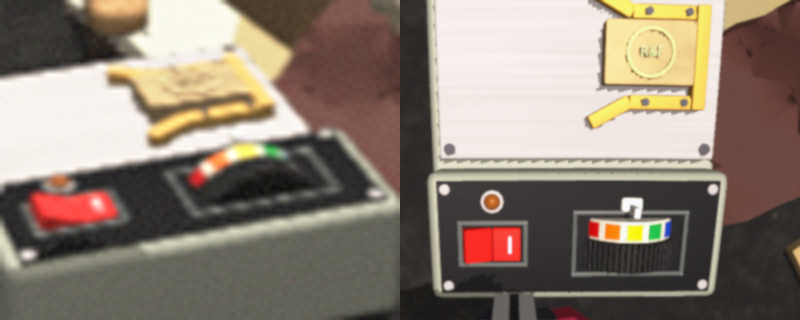

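The picture shows the rocker's far half down and its near half raised at (72,208). Yellow sits at the pointer (635,232) and the die is against the stop (652,52).

```bash
python3 -c "
from cell import order
print(order.finish_job())"
```

```text
the job is handed in; nothing more can be done
None
```

The job is handed in: the last pictures showed the die home against the rear stop, the wheel at yellow and the rocker pressed on last, but the hand-in returned no verdict; I didn't measure the bystanders again at the end.

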